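# Sort washed gel-tank fittings into their trays

### The job

Sort the washed gel-tank fittings: the two left-hand latches (shaped like a J, a mirrored L, seen from above with the black fin up) go in the blue tray, the two right-hand ones (shaped like an L) in the purple tray, one to each bay, lying flat on the tray floor with the fin up, and the black levelling foot stands on its disc on the floor of the grey tray. Leave the amber jar standing where it is.

Things in the scene. Friction and masses are not known exactly. Their poses are not given: they have to be found in the camera images.
- left_latch_a: left-hand latch, 40 g: flat orange plate 8 mm thick, shaped like a J (a mirrored L) seen from above, black grip fin on top. Origin: underside, below the fin's middle; z up, x along the long arm away from its foot. Arm: x -34..30, y -8..8 mm; foot: x -34..-18, out to y = +30 mm. Fin: 30 mm along x, 10 mm thick along y, from 8 to 44 mm up; pinch it across its thickness. Left and right are coloured alike.
- left_latch_b: left-hand latch, 40 g: flat orange plate 8 mm thick, shaped like a J (a mirrored L) seen from above, black grip fin on top. Origin: underside, below the fin's middle; z up, x along the long arm away from its foot. Arm: x -34..30, y -8..8 mm; foot: x -34..-18, out to y = +30 mm. Fin: 30 mm along x, 10 mm thick along y, from 8 to 44 mm up; pinch it across its thickness. Left and right are coloured alike.
- right_latch_a: right-hand latch, 40 g: flat orange plate 8 mm thick, shaped like a capital L seen from above, black grip fin on top. Origin: underside, below the fin's middle; z up, x along the long arm away from its foot. Arm: x -34..30, y -8..8 mm; foot: x -34..-18, out to y = -30 mm. Fin: 30 mm along x, 10 mm thick along y, from 8 to 44 mm up; pinch it across its thickness. Left and right are coloured alike.
- right_latch_b: right-hand latch, 40 g: flat orange plate 8 mm thick, shaped like a capital L seen from above, black grip fin on top. Origin: underside, below the fin's middle; z up, x along the long arm away from its foot. Arm: x -34..30, y -8..8 mm; foot: x -34..-18, out to y = -30 mm. Fin: 30 mm along x, 10 mm thick along y, from 8 to 44 mm up; pinch it across its thickness. Left and right are coloured alike.
- foot: Levelling foot, 60 g, upright: black rubber disc 44 mm across, 10 mm thick, with a steel stem 16 mm across from its centre to 46 mm above the underside (flat collar 24 mm across and 3 mm high at its base). Pinch the stem. Origin: centre of the underside; z up along the stem.
- blue_tray: Blue tray for left-hand latches, fixed: 114 mm (x) by 184 mm (y), 12 mm high, walls 4 mm thick, floor 4 mm above the bench. A 4 mm divider along x at y = 0, as high as the walls, makes two bays of 106 mm (x) by 86 mm (y), centred at y = +45 and -45 mm. Origin: centre of the underside; z up.
- purple_tray: Purple tray for right-hand latches, fixed: 114 mm (x) by 184 mm (y), 12 mm high, walls 4 mm thick, floor 4 mm above the bench. A 4 mm divider along x at y = 0, as high as the walls, makes two bays of 106 mm (x) by 86 mm (y), centred at y = +45 and -45 mm. Origin: centre of the underside; z up.
- grey_tray: Grey tray for the levelling foot, fixed to the bench: 114 mm square, 12 mm high overall, walls 4 mm thick, one undivided bay 106 mm square, floor top 4 mm above the bench. Origin: centre of the underside; z up.
- jar: Amber glass jar with blue cap and paper label, 42 mm across, 58 mm high, 150 g, loose among the fittings; not to be moved. Origin: centre of the underside. Other lab ware keeps clear: within 0.37 m of the robot's axis it is at most 15 mm high; taller pieces stand beyond the trays or far to the sides.

How it is judged:
At the end, for the whole second after the job is handed in: A left-hand latch in each bay of the blue tray, a right-hand latch in each bay of the purple tray, all on the floor (within 4 mm) and level (0.06 rad), facing any way; the foot upright on the grey tray's floor within 36 mm of its middle along each side; all at rest ((((x of left_latch_a in the frame of blue_tray between -0.048 and 0.048 m and y of left_latch_a in the frame of blue_tray between 0.006 and 0.084 m and z of left_latch_a in the frame of blue_tray between 0.001 and 0.008 m) and (x of left_latch_b in the frame of blue_tray between -0.048 and 0.048 m and y of left_latch_b in the frame of blue_tray between -0.084 and -0.006 m and z of left_latch_b in the frame of blue_tray between 0.001 and 0.008 m)) or ((x of left_latch_a in the frame of blue_tray between -0.048 and 0.048 m and y of left_latch_a in the frame of blue_tray between -0.084 and -0.006 m and z of left_latch_a in the frame of blue_tray between 0.001 and 0.008 m) and (x of left_latch_b in the frame of blue_tray between -0.048 and 0.048 m and y of left_latch_b in the frame of blue_tray between 0.006 and 0.084 m and z of left_latch_b in the frame of blue_tray between 0.001 and 0.008 m))) and (((x of right_latch_a in the frame of purple_tray between -0.048 and 0.048 m and y of right_latch_a in the frame of purple_tray between 0.006 and 0.084 m and z of right_latch_a in the frame of purple_tray between 0.001 and 0.008 m) and (x of right_latch_b in the frame of purple_tray between -0.048 and 0.048 m and y of right_latch_b in the frame of purple_tray between -0.084 and -0.006 m and z of right_latch_b in the frame of purple_tray between 0.001 and 0.008 m)) or ((x of right_latch_a in the frame of purple_tray between -0.048 and 0.048 m and y of right_latch_a in the frame of purple_tray between -0.084 and -0.006 m and z of right_latch_a in the frame of purple_tray between 0.001 and 0.008 m) and (x of right_latch_b in the frame of purple_tray between -0.048 and 0.048 m and y of right_latch_b in the frame of purple_tray between 0.006 and 0.084 m and z of right_latch_b in the frame of purple_tray between 0.001 and 0.008 m))) and x of foot in the frame of grey_tray between -0.036 and 0.036 m and y of foot in the frame of grey_tray between -0.036 and 0.036 m and z of foot in the frame of grey_tray between 0.001 and 0.008 m and angle between each of left_latch_a, left_latch_b, right_latch_a, right_latch_b, foot's own z axis and vertical below 0.06 rad and linear speed of each of left_latch_a, left_latch_b, right_latch_a, right_latch_b, foot below 0.02 m/s and angular speed of each of left_latch_a, left_latch_b, right_latch_a, right_latch_b, foot below 0.2 rad/s); the robot touches nothing.
It fails at once if the amber jar is moved more than 20 mm or tipped (distance of jar from where it was at the start of the episode above 0.02 m or angle between jar's own z axis and vertical above 0.3 rad).
It also fails if it takes over 128 s, if anything falls off the work surface, if the arm or the gripper's body presses on something with over 40 N, if the wrist force passes 120 N, or if a joint passes its speed limit or range.

### The arm

A 7-joint arm with a two-finger parallel gripper is mounted at the origin on the work surface. World frame = base frame: x ahead of the robot, y to its left, z up, the work surface at z = 0. Lengths are in m, angles in rad, forces in N, time in s.
With the tool pointing down it reaches from about 0.425 to 0.875 m from the base axis. Payload 9.9 kg.
Tool frame: the origin (TCP) lies midway between the tips of the shut fingers; the grasp point (between the pads) lies 19 mm behind it; x points along the fingers, y is the direction in which the jaws open and shut, and the axes are right-handed (so a half turn about x gives the same grasp; the last joint's range is limited). The gripper opens to 85 mm and grips with 20 to 120 N. Pads are 22 mm wide; open, the fingers measure 114 mm over their backs; the gripper's body (76 mm by 85 mm) begins 54 mm behind the grasp point. The pads swing forward as they close: fully open they stand 13 mm farther back than shut.
Start: joints at [-1.39, 0.576, 0.025, 1.437, -0.015, 1.129, -0.057], TCP at [0.177, 0.651, 0.231] pointing down, gripper open.
Joint ranges: [-2.76, 2.76], [-0.34, 2.15], [-1.52, 1.57], [0.19, 2.46], [-1.09, 4.23], [0.17, 1.99], [-2.82, 2.82]. Speed limits (rad/s): [2.22, 2.22, 3.01, 3.01, 3.14, 3.14, 3.14].

### API

Orientations are given as [roll, pitch, yaw] about the fixed x, y, z axes, in that order (R = Rz(yaw) Ry(pitch) Rx(roll)).
In Python, from station import arm, camera, get_calibration gives the robot as it stands. The module is installed in compiled form; this text tells all that it offers.
- The arm moves only by the tool apply_moves, never from a script. Its argument "deltas" is a list of rows, each an object of numbers: "grip": the opening, from 0 (shut) to 1 (fully open); "dx", "dy", "dz": the shift along the world's x, y, z in mm; "spin": the turn about the world's z in rad. A call has 1 to 12 rows; each row shifts and turns the commanded pose from where the row before left it; what a row does not reach is not made up. A row lasts 1/8 s, in which the tool goes at most 62.5 mm and 10.7 degrees, less where a joint would pass 70% of its speed; a pose out of reach is approached as far as the arm can. A call with a gripper value outside its range is refused whole. The fingers move at their own pace and stop on an object; "grip_force" is the grip in N (left out, the last holds). Time passes only in rows, so rows that do not move let the fingers close. It gives the time, the measured TCP pose, the force and the opening at its end, in the units of the state.
- arm.sense(): the state, without advancing time (a new reading comes with each control period).
- camera(name): name is "scene" or "side" or "wrist"; returns (picture, depth): 480x640x3 uint8, blue, green, red; 480x640 float32, m along the optical axis (not along the pixel's ray), 0 where there is no reading.
- get_calibration(name): a dict with "mtx" (3x3 intrinsics, pixels), "position" and "rotation" of the camera in the world. Camera axes: x right, y down, z forward; pixel columns grow to the right and rows downward; lengths in m; the calibration is good to about 2 mm. The wrist camera is an equidistant fisheye: a pixel r from the principal point sees the ray r / f radians off the axis. A picture is of the moment at which its call begins: read the wrist's pose just before it. get_calibration takes no time and is no camera call; for the wrist camera it gives the pose at the moment of the call.
- arm.close_job(): hands the job in, once; it reports no verdict.
The state is a dict: "time": time; "qpos": joint angles; "dq": joint speeds; "effort": joint torques, N m; "tcp_pos": TCP position; "orientation": TCP orientation; "contact_force": force on the tool from outside, world axes, zero at the start; "wrist_torque": the same for the moment, N m; "grip_width": finger opening in m.
Only numpy, scipy, OpenCV 4.12 (cv2) and the standard library are available. Lean on these libraries where they do the work, as an engineer would, in place of code of your own. Each camera call takes 0.05 s, during which the arm holds its last target.

## Working session

There is one attempt and no reset: what is moved stays moved. The work goes in short steps, Python scripts to look and compute and a tool call to move; the robot and the scene stay as the last step left them, time stands still between calls to the robot, and variables do not carry over. Pictures are saved under pics/ and viewed, and the job is handed in when it is done.

Besides the shell and the picture viewer there is one more tool, called after "Emit:" by a JSON object that holds its "api" and its "payload". apply_moves: Moves the arm, as the interface text tells. Its arguments: {"type":"object","properties":{"deltas":{"type":"array","items":{"type":"object","properties":{"grip":{"type":"number"},"dx":{"type":"number"},"dy":{"type":"number"},"dz":{"type":"number"},"spin":{"type":"number"}}}},"grip_force":{"type":"number"}},"required":["deltas"]}

```bash
mkdir -p pics; cat > h.py <<'E'
import numpy as np, cv2
from station import arm, camera, get_calibration
def grab(n,tag):
    c=get_calibration(n); p,d=camera(n); cv2.imwrite(f'pics/{tag}.png',p); np.savez(f'{tag}.npz',p=p,d=d,**{k:np.array(c[k]) for k in('mtx','position','rotation')}); return p,d,c
E
python3 - <<'E'
from h import *
for n in('scene','side','wrist'):
    p,d,c=grab(n,n+'0'); print(n,c)
print(arm.sense())
E
```

```text
scene {'mtx': array([[613.99678886,   0.        , 334.43567925],
       [  0.        , 613.99678886, 222.81769955],
       [  0.        ,   0.        ,   1.        ]]), 'position': array([ 1.14167015, -0.54544875,  0.69204299]), 'rotation': array([-2.23180105, -0.01220805,  0.87551879])}
side {'mtx': array([[474.97358827,   0.        , 322.33439732],
       [  0.        , 474.97358827, 233.39284138],
       [  0.        ,   0.        ,   1.        ]]), 'position': array([ 0.32832771, -0.58878346,  0.60279624]), 'rotation': array([-2.31110472, -0.01099545, -0.28820526])}
wrist {'mtx': array([[371.64829954,   0.        , 315.3366626 ],
       [  0.        , 371.64829954, 236.73385604],
       [  0.        ,   0.        ,   1.        ]]), 'position': array([0.10139846, 0.67090693, 0.37286838]), 'rotation': array([ 2.83620990e+00, -5.07248307e-05,  1.30515089e+00])}
{'time': 0.15, 'qpos': array([-1.38981571,  0.5763704 ,  0.0248562 ,  1.43769271, -0.01501679,
        1.12897859, -0.05651462]), 'dq': array([ 0.00112072, -0.00286236,  0.00172998, -0.00203069,  0.00089532,
       -0.00053079,  0.00083   ]), 'effort': array([ 3.68849884e-03, -7.66265059e+01,  2.25310899e+00, -2.86184210e+01,
        1.55878864e-02,  9.91446519e-03,  2.66918920e-05]), 'tcp_pos': array([0.17654767, 0.65116434, 0.2306276 ]), 'orientation': array([-1.53115247,  1.5695318 , -1.79592804]), 'contact_force': array([-0.84093921, -1.20644447, -0.11050716]), 'wrist_torque': array([0.01277902, 0.04154257, 0.0080574 ]), 'grip_width': 0.08528904049927093}
```

View pics/scene0.png

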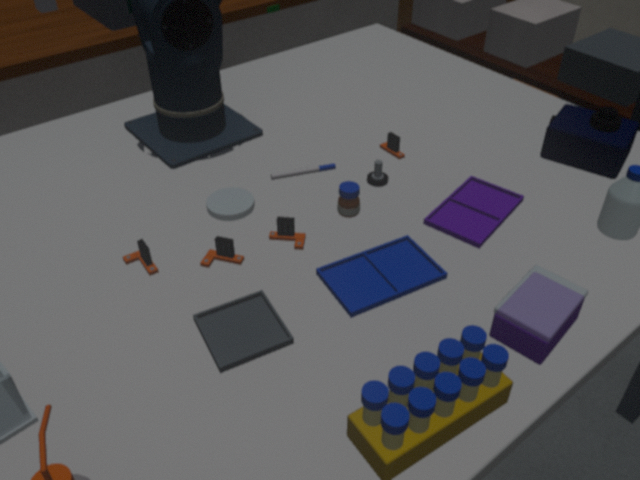

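View pics/side0.png

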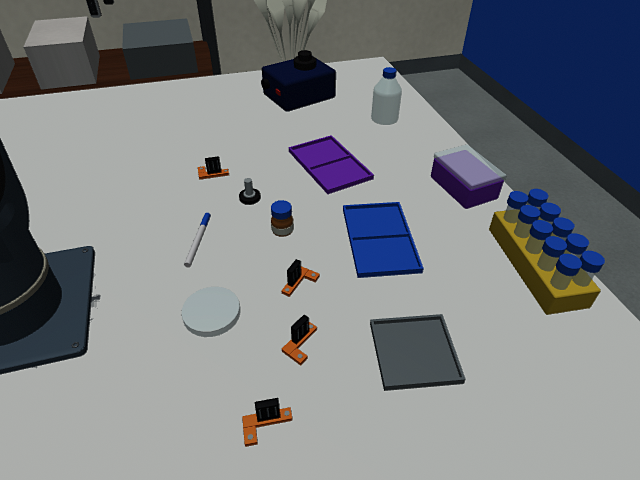

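View pics/wrist0.png

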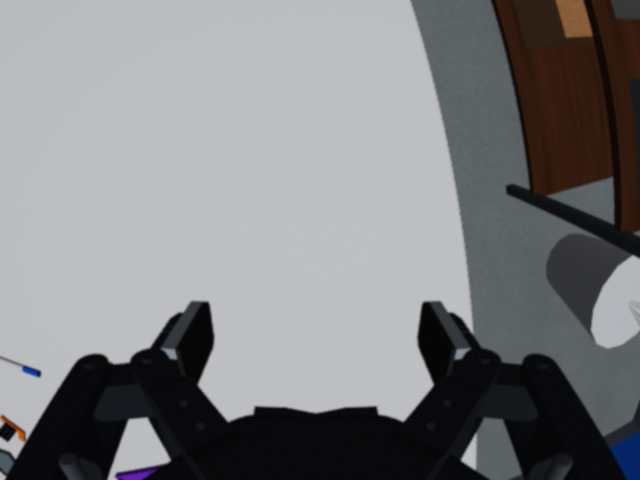

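```bash
cat >> h.py <<'E'
from scipy.spatial.transform import Rotation as Ro
def cloud(tag):
    f=np.load(tag+'.npz'); p,d,K=f['p'],f['d'],f['mtx']
    R=Ro.from_euler('xyz',f['rotation']).as_matrix()
    v,u=np.mgrid[:480,:640]
    P=np.stack([(u-K[0,2])/K[0,0]*d,(v-K[1,2])/K[1,1]*d,d],-1)@R.T+f['position']
    hsv=cv2.cvtColor(p,cv2.COLOR_BGR2HSV); return p,hsv,d,P
def comps(m,mn=40):
    n,l,s,c=cv2.connectedComponentsWithStats(m.astype(np.uint8),connectivity=8)
    return [(l==i,c[i],s[i,4]) for i in range(1,n) if s[i,4]>=mn]
E
cat > m.py <<'E'
from h import *
import sys
for tag in sys.argv[1:]:
    p,h,d,P=cloud(tag); H,S,V=h[...,0],h[...,1],h[...,2]
    bench=(S<40)&(V>100)&(d>0); print(tag,'bench z',np.median(P[...,2][bench]))
    ok=(d>0)&(np.abs(P[...,2])<.12)&(P[...,0]>.2)&(P[...,0]<.95)&(abs(P[...,1])<.7)
    for name,m in dict(orange=(H>4)&(H<18)&(S>180),blue=(H>110)&(H<122)&(S>160),purple=(H>130)&(H<150)&(S>150),dark=(V<45)|((V<75)&(S<60)),).items():
        for mm,c,a in comps(m&ok,40):
            Q=P[mm]; 
            r=cv2.minAreaRect((Q[:,:2]*1000).astype(np.float32))
            print(name,c.round(),a,'med',(np.median(Q,0)*1000).round(),'z95',round(np.percentile(Q[:,2],95)*1000,1),'rect',np.round(r[0]),np.round(r[1]),round(r[2],1))
E
python3 m.py side0 scene0
```

```text
side0 bench z -0.0013232442886835782
orange [210. 173.] 173 med [336. 282.   6.] z95 8.4 rect [349. 295.] [39. 62.] 84.4
orange [281. 222.] 164 med [448.  58.  30.] z95 37.0 rect [449.  63.] [22. 37.] 74.0
orange [300. 280.] 275 med [457. -65.   6.] z95 8.7 rect [451. -71.] [65. 36.] 41.5
orange [297. 347.] 406 med [ 411. -192.    6.] z95 8.8 rect [ 427. -186.] [64. 38.] 35.7
orange [260. 424.] 605 med [ 331. -292.    7.] z95 8.7 rect [ 348. -297.] [38. 63.] 85.4
blue [299.  84.] 2574 med [604. 549.  62.] z95 79.5 rect [614. 593.] [169. 132.] 15.6
blue [555. 233.] 3332 med [ 856. -152.   94.] z95 96.0 rect [ 859. -140.] [193.  71.] 84.4
blue [281. 209.] 305 med [451.  66.  56.] z95 58.1 rect [451.  72.] [37. 35.] 78.0
blue [381. 240.] 4409 med [620. -10.   3.] z95 11.0 rect [621.  -1.] [188. 114.] 79.6
blue [205. 219.] 63 med [316. 133.  10.] z95 12.0 rect [316. 134.] [34. 10.] 70.5
purple [330. 164.] 2674 med [603. 251.   3.] z95 10.7 rect [602. 258.] [116. 189.] 12.6
purple [464. 187.] 1352 med [815.  51.  27.] z95 46.9 rect [823.  78.] [ 70. 148.] 40.2
dark [299.  82.] 3120 med [6
[... 2835 characters left out ...]
.] 79.4
dark [471. 354.] 57 med [858. -68.  72.] z95 78.4 rect [855. -72.] [36. 15.] 80.6
dark [448. 368.] 68 med [ 853. -109.   72.] z95 85.1 rect [ 856. -110.] [24. 37.] 34.1
dark [468. 387.] 124 med [ 889. -114.   74.] z95 82.8 rect [ 890. -109.] [96. 18.] 83.4
dark [ 14. 393.] 260 med [ 538. -543.   64.] z95 86.9 rect [ 538. -544.] [11.  6.] 89.9
dark [424. 383.] 93 med [ 850. -149.   67.] z95 84.0 rect [ 854. -152.] [27. 33.] 38.8
dark [398. 399.] 91 med [ 846. -188.   63.] z95 82.1 rect [ 849. -191.] [27. 46.] 40.4
dark [374. 413.] 48 med [ 844. -225.   73.] z95 82.2 rect [ 846. -232.] [22. 32.] 44.9
dark [418. 417.] 51 med [ 882. -193.   74.] z95 86.1 rect [ 881. -185.] [60. 20.] 81.5
```

```bash
cat > crop.py <<'E'
from h import *
import sys
s=cv2.imread('pics/side0.png'); c=cv2.imread('pics/scene0.png')
def z(im,u,v): return cv2.resize(im[v-30:v+30,u-30:u+30],(200,200),interpolation=cv2.INTER_CUBIC)
a=[z(s,*q) for q in((213,166),(299,277),(300,338),(266,418))]
b=[cv2.convertScaleAbs(z(c,*q),alpha=2) for q in((392,145),(287,232),(222,250),(143,257))]
cv2.imwrite('pics/crops.png',np.vstack([np.hstack(a),np.hstack(b)]))
E
python3 crop.py
cat > lat.py <<'E'
from h import *
# plate pixels cast to z=8mm plane, fin from depth
for tag in('side0','scene0'):
    p,h,d,P=cloud(tag); H,S,V=h[...,0],h[...,1],h[...,2]; 
    for nm,c in dict(L1=(350,282),L2=(444,-66),L3=(424,-179),L4=(352,-288)).items():
        near=(np.hypot(P[...,0]*1e3-c[0],P[...,1]*1e3-c[1])<50)&(d>0)
        fin=near&(P[...,2]>.018)&(V<75); pl=near&(P[...,2]>.003)&(P[...,2]<.011)&(S>180)&(H<18)
        Q=P[fin]*1e3; top=Q[Q[:,2]>np.percentile(Q[:,2],97)-2.5]
        r=cv2.minAreaRect(Q[:,:2][(Q[:,2]>20)].astype(np.float32)); rt=cv2.minAreaRect(top[:,:2].astype(np.float32))
        W=P[pl][:,:2]*1e3; rp=cv2.minAreaRect(W.astype(np.float32))
        f=lambda r:(np.round(r[0],1).tolist(),np.round(r[1]).tolist(),round(r[2],1))
        print(tag,nm,'fin',f(r),'top',len(top),f(rt),'plate',f(rp), 'plate cen',W.mean(0).round(1))
E
python3 lat.py
```

```text
side0 L1 fin ([350.8, 285.6], [30.0, 15.0], 1.9) top 31 ([349.7, 286.0], [12.0, 25.0], 80.9) plate ([348.6, 294.9], [39.0, 62.0], 84.4) plate cen [341.7 287.7]
side0 L2 fin ([441.8, -64.4], [32.0, 11.0], 44.1) top 82 ([441.7, -64.1], [31.0, 10.0], 44.3) plate ([450.5, -70.6], [65.0, 36.0], 41.5) plate cen [451.7 -65.3]
side0 L3 fin ([422.6, -176.9], [30.0, 12.0], 33.6) top 103 ([422.7, -176.9], [30.0, 11.0], 33.2) plate ([426.6, -186.5], [64.0, 38.0], 35.7) plate cen [ 414.4 -192.1]
side0 L4 fin ([351.2, -286.9], [11.0, 30.0], 84.5) top 161 ([351.2, -286.6], [11.0, 29.0], 84.5) plate ([348.2, -297.0], [38.0, 63.0], 85.4) plate cen [ 339.  -293.2]
scene0 L1 fin ([352.9, 285.3], [16.0, 33.0], 83.5) top 22 ([354.7, 284.2], [26.0, 9.0], 4.4) plate ([347.4, 282.4], [5.0, 50.0], 78.7) plate cen [335.3 285.5]
scene0 L2 fin ([443.5, -64.3], [29.0, 14.0], 45.3) top 49 ([444.5, -65.2], [28.0, 9.0], 49.1) plate ([449.6, -62.1], [48.0, 16.0], 38.5) plate cen [460.6 -52.7]
scene0 L3 fin ([425.0, -177.0], [30.0, 12.0], 35.5) top 55 ([425.1, -176.9], [29.0, 10.0], 32.5) plate ([425.3, -189.4], [50.0, 27.0], 25.5) plate cen [ 410.4 -192.6]
scene0 L4 fin ([354.8, -286.8], [10.0, 30.0], 85.4) top 52 ([354.2, -286.7], [9.0, 29.0], 86.0) plate ([326.8, -294.0], [10.0, 8.0], 71.5) plate cen [ 327.  -294.5]
```

View pics/crops.png

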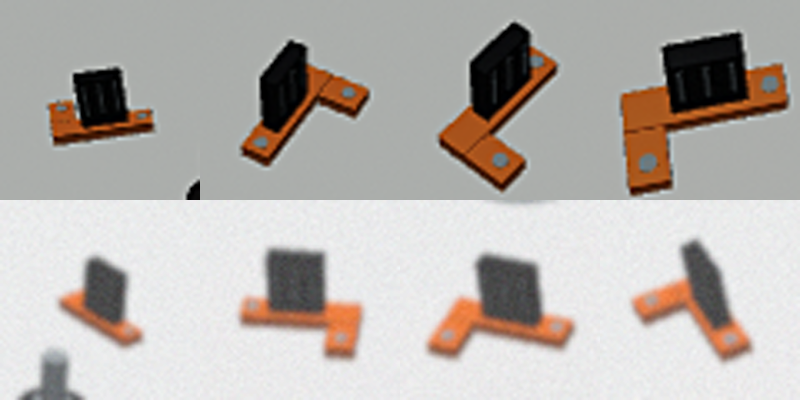

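```bash
cat > st.py <<'E'
from h import *
def st():
    s=arm.sense(); R=Ro.from_euler('xyz',s['orientation']).as_matrix()
    print('t',s['time'],'tcp',(s['tcp_pos']*1e3).round(1),'toolx',R[:,0].round(3),'jaw yaw',np.degrees(np.arctan2(R[1,1],R[0,1])).round(1),'F',s['contact_force'].round(1),'w',round(s['grip_width']*1e3,1),'q',s['qpos'].round(2))
if __name__=='__main__': st()
E
python3 st.py
```

```text
t 0.15 tcp [176.5 651.2 230.6] toolx [-0.    -0.001 -1.   ] jaw yaw 74.8 F [-0.8 -1.2 -0.1] w 85.3 q [-1.39  0.58  0.02  1.44 -0.02  1.13 -0.06]
```

Emit:
{"api": "apply_moves", "payload": {"deltas": [{"dx":22,"dy":-46,"spin":0.04,"grip":1},{"dx":22,"dy":-46,"spin":0.04},{"dx":22,"dy":-46,"spin":0.04},{"dx":22,"dy":-46,"spin":0.04},{"dx":22,"dy":-46},{"dx":22,"dy":-46},{"dx":22,"dy":-46},{"dx":21.5,"dy":-44,"dz":-30},{"dz":-40},{"dz":-20},{}]}}

```text
invalid input
```

```bash
python3 - <<'E'
from h import *
from st import st
st(); p,d,c=grab('wrist','wrist1'); grab('side','side1')
print(c)
E
```

```text
t 0.15 tcp [176.5 651.2 230.6] toolx [-0.    -0.001 -1.   ] jaw yaw 74.8 F [-0.8 -1.2 -0.1] w 85.3 q [-1.39  0.58  0.02  1.44 -0.02  1.13 -0.06]
{'mtx': array([[371.64829954,   0.        , 315.3366626 ],
       [  0.        , 371.64829954, 236.73385604],
       [  0.        ,   0.        ,   1.        ]]), 'position': array([0.10140997, 0.67094128, 0.37297976]), 'rotation': array([ 2.83622085e+00, -2.71901287e-04,  1.30514442e+00])}
```

View pics/wrist1.png

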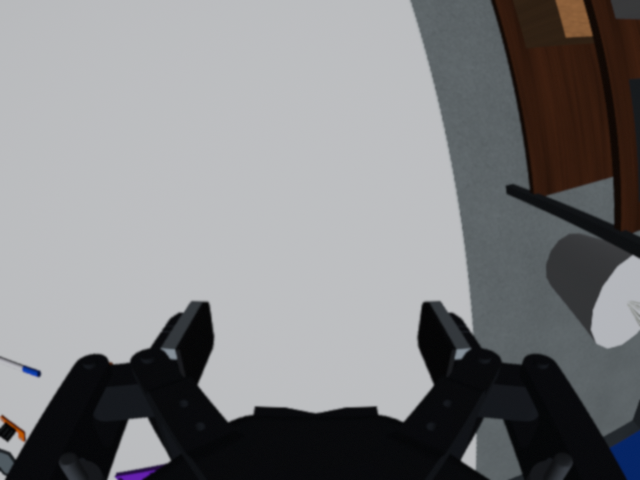

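View pics/side1.png

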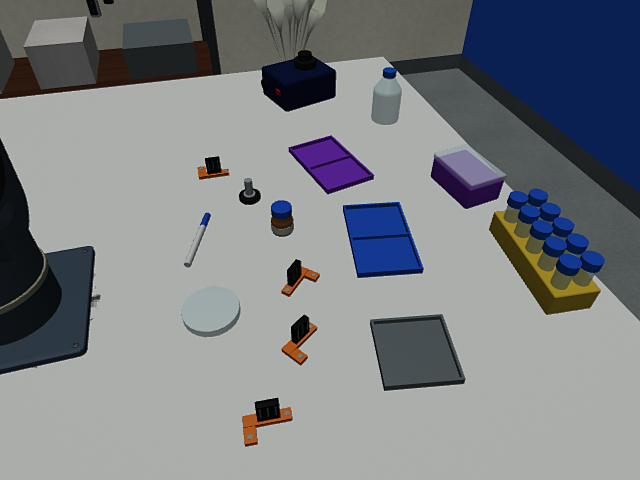

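The call was refused and nothing moved. I'll send every key in each row this time.

Emit:
{"api": "apply_moves", "payload": {"deltas": [{"dx":22,"dy":-46,"dz":0,"spin":0.04,"grip":1},{"dx":22,"dy":-46,"dz":0,"spin":0.04,"grip":1},{"dx":22,"dy":-46,"dz":0,"spin":0.04,"grip":1},{"dx":22,"dy":-46,"dz":0,"spin":0.04,"grip":1},{"dx":22,"dy":-46,"dz":0,"spin":0,"grip":1},{"dx":22,"dy":-46,"dz":0,"spin":0,"grip":1},{"dx":22,"dy":-46,"dz":0,"spin":0,"grip":1},{"dx":21,"dy":-44,"dz":-30,"spin":0,"grip":1},{"dx":0,"dy":0,"dz":-40,"spin":0,"grip":1},{"dx":0,"dy":0,"dz":-20,"spin":0,"grip":1},{"dx":0,"dy":0,"dz":0,"spin":0,"grip":1}], "grip_force": 40}}

```text
time: 1.62
tcp_pos: [0.3511, 0.2848, 0.1404]
orientation: [-2.244, 1.568, -2.349]
contact_force: [-0.1, -0.6, 0.6]
grip_width: 0.0854
```

```bash
python3 - <<'E'
from h import *
from st import st
st(); p,d,c=grab('wrist','wrist2'); grab('side','side2')
E
```

```text
t 1.625 tcp [351.1 284.8 140.4] toolx [-0.002 -0.002 -1.   ] jaw yaw 84.0 F [-0.1 -0.6  0.6] w 85.4 q [-0.82  0.37  0.04  2.12 -0.02  0.65  0.71]
```

View pics/wrist2.png

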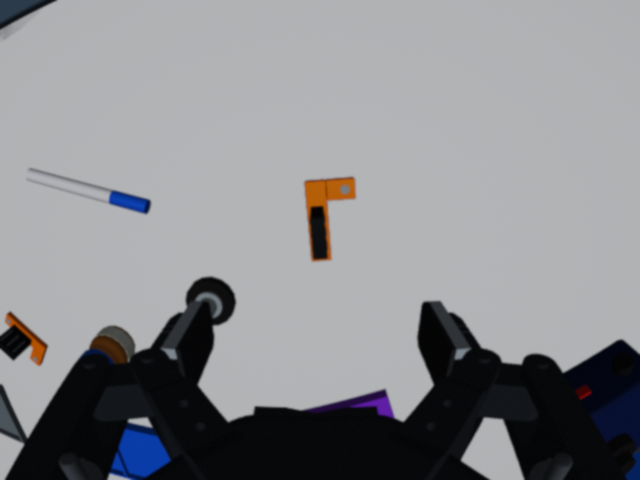

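View pics/side2.png

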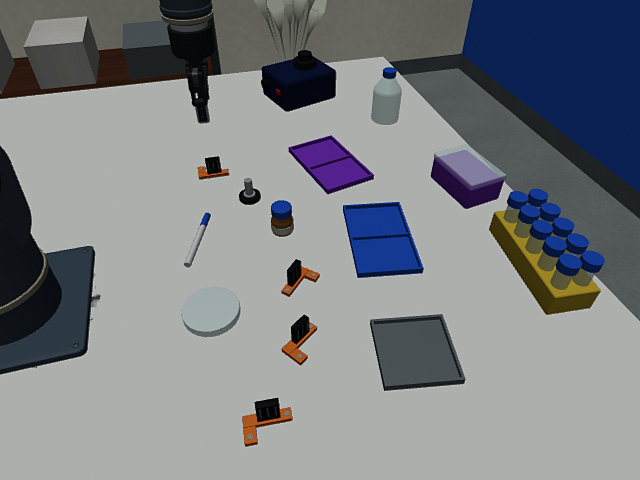

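```bash
cat >> h.py <<'E'
def wcast(tag,uv,z):
    f=np.load(tag+'.npz'); K=f['mtx']; R=Ro.from_euler('xyz',f['rotation']).as_matrix(); o=f['position']
    uv=np.atleast_2d(uv).astype(float); D=(uv-[K[0,2],K[1,2]])/K[0,0]; r=np.hypot(*D.T)+1e-9
    ray=np.c_[D*(np.sin(r)/r)[:,None],np.cos(r)]@R.T
    return (o+ray*((z-o[2])/ray[:,2])[:,None])[:,:2]*1e3
def wlatch(tag):
    p=np.load(tag+'.npz')['p']; h=cv2.cvtColor(p,cv2.COLOR_BGR2HSV); H,S,V=cv2.split(h)
    for m,c,a in comps((H>4)&(H<18)&(S>170)&(V>60),150):
        # hull of plate outline incl. fin
        v,u=np.nonzero(m); W=wcast(tag,np.c_[u,v],.008)
        r=cv2.minAreaRect(W.astype(np.float32)); print('plate px',c.round(),a,'rect',np.round(r[0],1),np.round(r[1],1),round(r[2],1))
    dm=(V<60); dm[300:]=0
    for m,c,a in comps(dm,80):
        if a>4000: continue
        v,u=np.nonzero(m); W=wcast(tag,np.c_[u,v],.044)
        r=cv2.minAreaRect(W.astype(np.float32)); print('dark px',c.round(),a,'rect@44',np.round(r[0],1),np.round(r[1],1),round(r[2],1))
E
python3 -c "
from h import *
wlatch('wrist2')"
```

```text
plate px [326. 199.] 1218 rect [347.4 297.5] [36.2 62.4] 88.7
plate px [ 29. 339.] 477 rect [446.8 -64.9] [62. 41.] 45.4
plate px [110. 348.] 250 rect [453.9  63.6] [37.6 18.2] 56.3
dark px [24. 12.] 315 rect@44 [135.6  73.4] [64.5  6.2] 89.9
dark px [318. 233.] 667 rect@44 [345.8 286.7] [ 9.3 35.9] 89.2
dark px [210. 289.] 671 rect@44 [379.7 202.7] [36.9 17.1] 85.9
```

Emit:
{"api": "apply_moves", "payload": {"deltas": [{"dx":-1,"dy":1.5,"dz":-30,"spin":0.08,"grip":1},{"dx":0,"dy":0,"dz":-40,"spin":0,"grip":1},{"dx":0,"dy":0,"dz":-30,"spin":0,"grip":1},{"dx":0,"dy":0,"dz":-16,"spin":0,"grip":0.8},{"dx":0,"dy":0,"dz":-10,"spin":0,"grip":0.5},{"dx":0,"dy":0,"dz":0,"spin":0,"grip":0},{"dx":0,"dy":0,"dz":0,"spin":0,"grip":0},{"dx":0,"dy":0,"dz":0,"spin":0,"grip":0},{"dx":0,"dy":0,"dz":0,"spin":0,"grip":0},{"dx":0,"dy":0,"dz":0,"spin":0,"grip":0}], "grip_force": 40}}

```text
time: 2.98
tcp_pos: [0.3511, 0.2874, 0.0162]
orientation: [0.795, 1.569, 0.77]
contact_force: [-0.9, 0.5, 7.1]
grip_width: 0.0094
```

```bash
python3 st.py
```

```text
t 2.975 tcp [351.1 287.4  16.2] toolx [ 0.001  0.001 -1.   ] jaw yaw 88.6 F [-0.9  0.5  7.1] w 9.4 q [-0.79  0.6   0.01  2.23 -0.01  0.3   0.77]
```

Emit:
{"api": "apply_moves", "payload": {"deltas": [{"dx":0,"dy":0,"dz":20,"spin":0,"grip":0},{"dx":0,"dy":0,"dz":50,"spin":0,"grip":0},{"dx":10,"dy":-10,"dz":50,"spin":0,"grip":0},{"dx":38,"dy":-35,"dz":0,"spin":-0.08,"grip":0},{"dx":38,"dy":-35,"dz":0,"spin":-0.08,"grip":0},{"dx":38,"dy":-35,"dz":0,"spin":0,"grip":0},{"dx":38,"dy":-35,"dz":0,"spin":0,"grip":0},{"dx":38,"dy":-35,"dz":0,"spin":0,"grip":0},{"dx":38,"dy":-35,"dz":0,"spin":0,"grip":0},{"dx":38,"dy":-35,"dz":0,"spin":0,"grip":0},{"dx":3,"dy":-1,"dz":-40,"spin":0,"grip":0},{"dx":0,"dy":0,"dz":0,"spin":0,"grip":0}], "grip_force": 40}}

```text
time: 4.47
tcp_pos: [0.6276, 0.0305, 0.093]
orientation: [-2.888, 1.565, -3.074]
contact_force: [-0.7, 0.0, 0.4]
grip_width: 0.0096
```

```bash
python3 - <<'E'
from h import *
from st import st
st(); grab('side','side3')
E
```

```text
t 4.475 tcp [627.6  30.5  93. ] toolx [-0.005 -0.    -1.   ] jaw yaw 79.4 F [-0.7  0.   0.4] w 9.6 q [-0.16  0.65  0.06  1.72 -0.05  0.78  1.31]
```

View pics/side3.png

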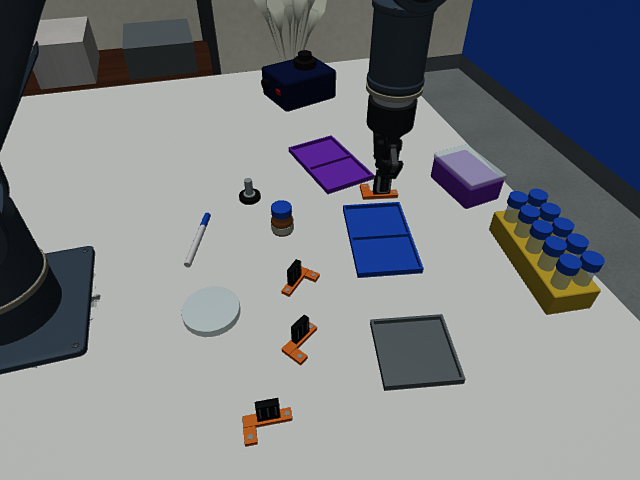

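Emit:
{"api": "apply_moves", "payload": {"deltas": [{"dx":2,"dy":1,"dz":-40,"spin":0,"grip":0},{"dx":0,"dy":0,"dz":-22,"spin":0,"grip":0},{"dx":0,"dy":0,"dz":-9,"spin":0,"grip":0},{"dx":0,"dy":0,"dz":-2,"spin":0,"grip":0},{"dx":0,"dy":0,"dz":0,"spin":0,"grip":0}], "grip_force": 40}}

```text
time: 5.15
tcp_pos: [0.6323, 0.0323, 0.0235]
orientation: [0.307, 1.569, 0.123]
contact_force: [0.4, -1.2, -0.9]
grip_width: 0.0098
```

Emit:
{"api": "apply_moves", "payload": {"deltas": [{"dx":0,"dy":0,"dz":-2,"spin":0,"grip":0},{"dx":0,"dy":0,"dz":-1.5,"spin":0,"grip":0},{"dx":0,"dy":0,"dz":0,"spin":0,"grip":0}], "grip_force": 40}}

```text
time: 5.52
tcp_pos: [0.6321, 0.032, 0.0202]
orientation: [0.355, 1.569, 0.17]
contact_force: [-3.2, 0.6, 11.5]
grip_width: 0.009
```

Emit:
{"api": "apply_moves", "payload": {"deltas": [{"dx":0,"dy":0,"dz":0,"spin":0,"grip":0.4},{"dx":0,"dy":0,"dz":0,"spin":0,"grip":0.4},{"dx":0,"dy":0,"dz":0,"spin":0,"grip":0.4},{"dx":0,"dy":0,"dz":20,"spin":0,"grip":0.4},{"dx":0,"dy":0,"dz":40,"spin":0,"grip":0.4},{"dx":-10,"dy":-6,"dz":60,"spin":0,"grip":1},{"dx":-50,"dy":-26,"dz":0,"spin":0,"grip":1},{"dx":-50,"dy":-26,"dz":0,"spin":0,"grip":1},{"dx":-50,"dy":-26,"dz":0,"spin":0,"grip":1},{"dx":-28,"dy":-12,"dz":0,"spin":0,"grip":1},{"dx":0,"dy":0,"dz":0,"spin":0,"grip":1}], "grip_force": 40}}

```text
time: 6.9
tcp_pos: [0.4415, -0.0652, 0.139]
orientation: [-2.704, 1.57, -2.892]
contact_force: [1.2, 0.3, -0.0]
grip_width: 0.0855
```

```bash
python3 - <<'E'
from h import *
from st import st
st(); grab('wrist','wrist4'); wlatch('wrist4'); grab('side','side4')
E
```

```text
t 6.9 tcp [441.5 -65.2 139. ] toolx [-0.001 -0.    -1.   ] jaw yaw 79.3 F [ 1.2  0.3 -0. ] w 85.5 q [-0.    0.37  0.06  2.14 -0.03  0.64  1.46]
plate px [ 51. 166.] 905 rect [ 348.  -293.4] [39.7 61.6] 85.3
plate px [487. 199.] 285 rect [446.6  74.8] [15.4 36.7] 35.8
plate px [166. 222.] 1201 rect [ 425.6 -184.8] [61.9 37.8] 34.5
plate px [325. 235.] 1237 rect [449.4 -69.7] [62.1 37. ] 45.1
dark px [586. 143.] 1201 rect@44 [403.6 156.6] [47.4 36.1] 86.5
dark px [ 39. 180.] 1031 rect@44 [ 352.  -270.5] [36.5 27.8] 84.7
dark px [484. 215.] 587 rect@44 [442.  57.] [24.2 34.7] 60.1
dark px [318. 233.] 967 rect@44 [436.8 -62.6] [31.8 15.6] 45.0
dark px [167. 236.] 1134 rect@44 [ 417.7 -168.7] [29.  24.6] 33.9
```

View pics/wrist4.png

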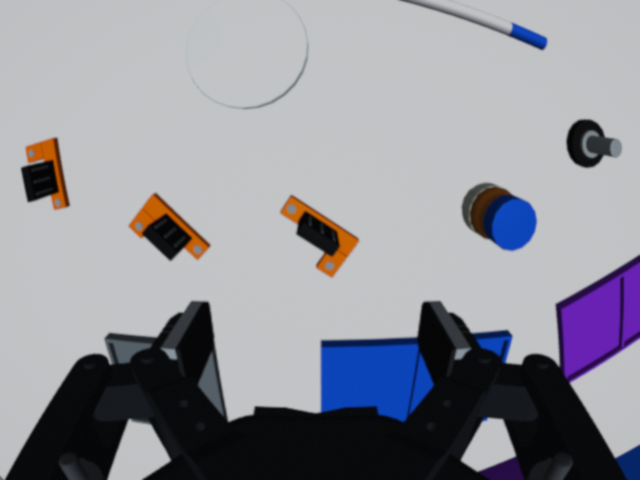

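View pics/side4.png

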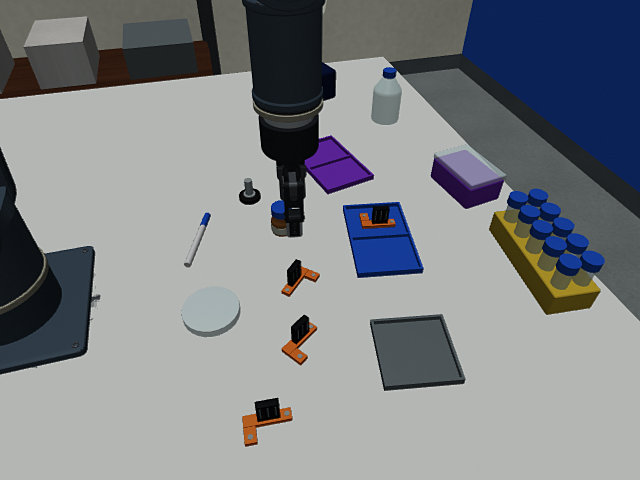

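Emit:
{"api": "apply_moves", "payload": {"deltas": [{"dx":-0.5,"dy":1.2,"dz":0,"spin":0.162,"grip":1},{"dx":0,"dy":0,"dz":0,"spin":0.162,"grip":1},{"dx":0,"dy":0,"dz":-10,"spin":0.162,"grip":1},{"dx":0,"dy":0,"dz":-20,"spin":0.162,"grip":1},{"dx":0,"dy":0,"dz":-20,"spin":0.162,"grip":1},{"dx":0,"dy":0,"dz":-10,"spin":0.164,"grip":1},{"dx":0,"dy":0,"dz":0,"spin":0,"grip":1}], "grip_force": 40}}

```text
time: 7.88
tcp_pos: [0.4438, -0.0623, 0.078]
orientation: [1.648, 1.569, 2.437]
contact_force: [-0.7, -0.5, 0.3]
grip_width: 0.0857
```

```bash
python3 - <<'E'
from h import *
from st import st
st(); grab('wrist','wrist5'); wlatch('wrist5')
E
```

```text
t 7.875 tcp [443.8 -62.3  78. ] toolx [-0.001  0.001 -1.   ] jaw yaw 135.2 F [-0.7 -0.5  0.3] w 85.7 q [ 0.18  0.48 -0.2   2.19  0.19  0.49  2.19]
plate px [200.  76.] 2348 rect [ 425.6 -185.7] [62.4 37.8] 34.3
plate px [304. 255.] 1669 rect [449.2 -71. ] [62.9 36.1] 45.0
dark px [190.  92.] 2000 rect@44 [ 418.7 -172. ] [28.6 18.9] 33.9
dark px [ 59. 163.] 1197 rect@44 [ 498.7 -213.9] [94.4 10.3] 76.0
dark px [  8. 120.] 135 rect@44 [ 508.1 -260.9] [ 3.9 21.6] 78.9
dark px [316. 261.] 1229 rect@44 [437.1 -67.9] [37.9  9.4] 45.1
dark px [ 11. 276.] 257 rect@44 [ 594.2 -205. ] [31.3  7.4] 79.9
```

View pics/wrist5.png

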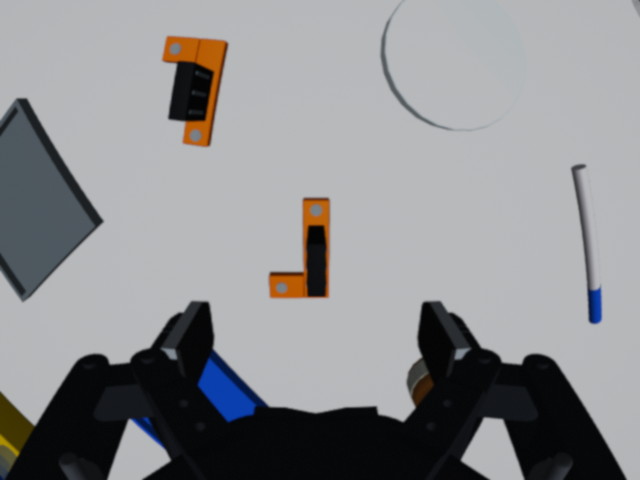

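Emit:
{"api": "apply_moves", "payload": {"deltas": [{"dx":-3,"dy":-2,"dz":-20,"spin":0,"grip":1},{"dx":0,"dy":0,"dz":-20,"spin":0,"grip":1},{"dx":0,"dy":0,"dz":-16,"spin":0,"grip":0.8},{"dx":0,"dy":0,"dz":-6,"spin":0,"grip":0.5},{"dx":0,"dy":0,"dz":0,"spin":0,"grip":0},{"dx":0,"dy":0,"dz":0,"spin":0,"grip":0},{"dx":0,"dy":0,"dz":0,"spin":0,"grip":0},{"dx":0,"dy":0,"dz":0,"spin":0,"grip":0},{"dx":0,"dy":0,"dz":0,"spin":0,"grip":0}], "grip_force": 40}}

```text
time: 9.05
tcp_pos: [0.4407, -0.0649, 0.0175]
orientation: [-0.853, 1.569, -0.064]
contact_force: [-0.6, 0.2, 6.5]
grip_width: 0.0092
```

```bash
python3 st.py
```

```text
t 9.05 tcp [440.7 -64.9  17.5] toolx [ 0.001 -0.    -1.   ] jaw yaw 135.2 F [-0.6  0.2  6.5] w 9.2 q [ 0.13  0.59 -0.13  2.25  0.25  0.31  2.14]
```

Emit:
{"api": "apply_moves", "payload": {"deltas": [{"dx":0,"dy":0,"dz":20,"spin":0,"grip":0},{"dx":0,"dy":0,"dz":45,"spin":0,"grip":0},{"dx":10,"dy":0,"dz":35,"spin":-0.16,"grip":0},{"dx":30,"dy":5,"dz":0,"spin":-0.16,"grip":0},{"dx":30,"dy":5,"dz":0,"spin":-0.16,"grip":0},{"dx":30,"dy":5,"dz":0,"spin":-0.16,"grip":0},{"dx":30,"dy":5,"dz":0,"spin":-0.16,"grip":0},{"dx":30,"dy":5,"dz":0,"spin":-0.16,"grip":0},{"dx":12,"dy":5,"dz":-20,"spin":0,"grip":0},{"dx":0,"dy":0,"dz":-40,"spin":0,"grip":0},{"dx":0,"dy":0,"dz":0,"spin":0,"grip":0},{"dx":0,"dy":0,"dz":0,"spin":0,"grip":0}], "grip_force": 40}}

```text
time: 10.55
tcp_pos: [0.6124, -0.035, 0.0579]
orientation: [0.139, 1.57, -0.032]
contact_force: [-0.3, 0.6, -0.7]
grip_width: 0.0092
```

```bash
python3 - <<'E'
from h import *
from st import st
st(); grab('side','side5')
E
```

```text
t 10.55 tcp [612.4 -35.   57.9] toolx [ 0.001 -0.    -1.   ] jaw yaw 80.2 F [-0.3  0.6 -0.7] w 9.2 q [-0.05  0.68  0.05  1.79 -0.05  0.67  1.43]
```

View pics/side5.png

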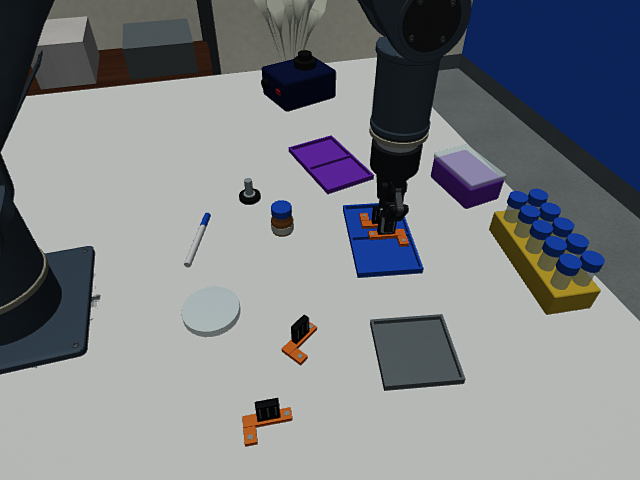

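Emit:
{"api": "apply_moves", "payload": {"deltas": [{"dx":0,"dy":-2,"dz":-16,"spin":0,"grip":0},{"dx":0,"dy":0,"dz":-12,"spin":0,"grip":0},{"dx":0,"dy":0,"dz":-5,"spin":0,"grip":0},{"dx":0,"dy":0,"dz":-3,"spin":0,"grip":0},{"dx":0,"dy":0,"dz":-1.5,"spin":0,"grip":0},{"dx":0,"dy":0,"dz":0,"spin":0,"grip":0}], "grip_force": 40}}

```text
time: 11.35
tcp_pos: [0.6116, -0.0368, 0.0215]
orientation: [2.438, 1.571, 2.267]
contact_force: [-9.8, 1.2, 28.7]
grip_width: 0.0095
```

Emit:
{"api": "apply_moves", "payload": {"deltas": [{"dx":0,"dy":0,"dz":0,"spin":0,"grip":0.35},{"dx":0,"dy":0,"dz":0,"spin":0,"grip":0.35},{"dx":0,"dy":0,"dz":0,"spin":0,"grip":0.35},{"dx":0,"dy":0,"dz":20,"spin":0,"grip":0.35},{"dx":0,"dy":0,"dz":45,"spin":0,"grip":0.35},{"dx":-30,"dy":-22,"dz":20,"spin":0.155,"grip":1},{"dx":-40,"dy":-30,"dz":0,"spin":0.155,"grip":1},{"dx":-40,"dy":-30,"dz":0,"spin":0.155,"grip":1},{"dx":-40,"dy":-30,"dz":0,"spin":0.155,"grip":1},{"dx":-39,"dy":-27,"dz":-10,"spin":0.155,"grip":1},{"dx":0,"dy":0,"dz":0,"spin":0,"grip":1},{"dx":0,"dy":0,"dz":0,"spin":0,"grip":1}], "grip_force": 40}}

```text
time: 12.85
tcp_pos: [0.4239, -0.1758, 0.0944]
orientation: [-0.474, 1.57, 0.128]
contact_force: [0.7, -0.8, 0.4]
grip_width: 0.0854
```

```bash
python3 - <<'E'
from h import *
from st import st
st(); grab('wrist','wrist6'); wlatch('wrist6'); grab('side','side6')
E
```

```text
t 12.85 tcp [ 423.9 -175.8   94.4] toolx [ 0.001  0.    -1.   ] jaw yaw 124.5 F [ 0.7 -0.8  0.4] w 85.4 q [ 0.42  0.46 -0.18  2.15  0.16  0.54  2.3 ]
plate px [242.  39.] 1963 rect [ 347.7 -296.2] [37.6 62.3] 85.2
plate px [305. 212.] 1800 rect [ 425.7 -187. ] [63.1 36.1] 34.9
dark px [631.  10.] 221 rect@44 [154.1 -99.9] [ 9.9 24.3] 0.9
dark px [226.  47.] 1667 rect@44 [ 350.9 -281.4] [18.  28.7] 85.4
dark px [316. 253.] 1021 rect@44 [ 417.8 -179.2] [36.6  9. ] 34.1
dark px [143. 277.] 493 rect@44 [ 491.2 -256.9] [43.5  5.7] 79.0
```

View pics/wrist6.png

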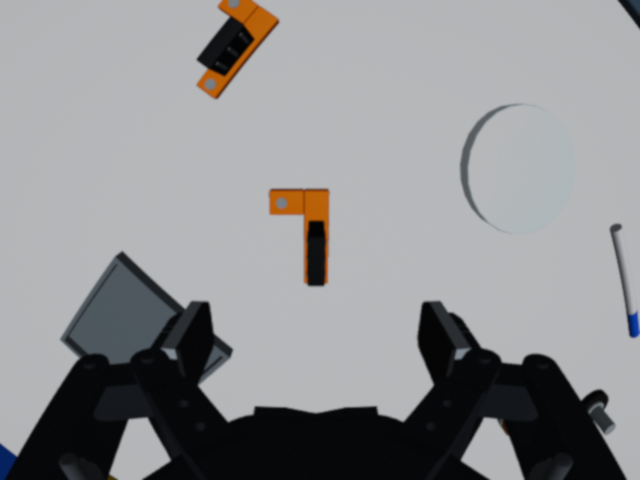

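View pics/side6.png

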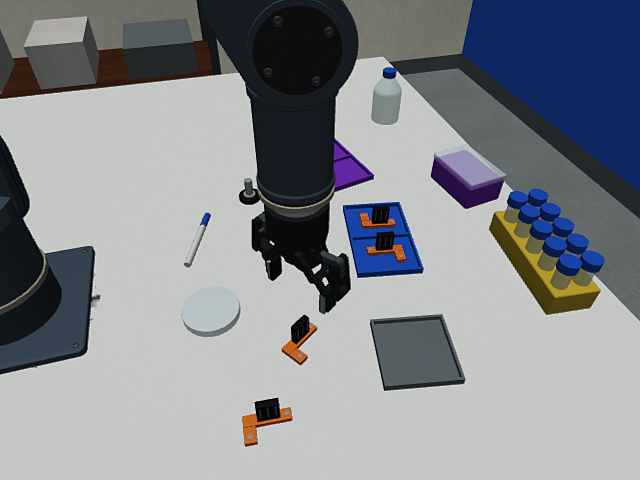

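Emit:
{"api": "apply_moves", "payload": {"deltas": [{"dx":-2.5,"dy":-1,"dz":-20,"spin":0,"grip":1},{"dx":0,"dy":0,"dz":-34,"spin":0,"grip":1},{"dx":0,"dy":0,"dz":-18,"spin":0,"grip":0.8},{"dx":0,"dy":0,"dz":-6,"spin":0,"grip":0.5},{"dx":0,"dy":0,"dz":0,"spin":0,"grip":0},{"dx":0,"dy":0,"dz":0,"spin":0,"grip":0},{"dx":0,"dy":0,"dz":0,"spin":0,"grip":0},{"dx":0,"dy":0,"dz":0,"spin":0,"grip":0},{"dx":0,"dy":0,"dz":0,"spin":0,"grip":0}], "grip_force": 40}}

```text
time: 14.08
tcp_pos: [0.4212, -0.1769, 0.0169]
orientation: [-0.853, 1.569, -0.249]
contact_force: [0.4, 0.6, 7.7]
grip_width: 0.0094
```

```bash
python3 st.py
```

```text
t 14.075 tcp [ 421.2 -176.9   16.9] toolx [ 0.001 -0.    -1.   ] jaw yaw 124.6 F [0.4 0.6 7.7] w 9.4 q [ 0.38  0.6  -0.12  2.22  0.22  0.33  2.25]
```

Emit:
{"api": "apply_moves", "payload": {"deltas": [{"dx":0,"dy":0,"dz":20,"spin":0,"grip":0},{"dx":0,"dy":0,"dz":50,"spin":0,"grip":0},{"dx":0,"dy":0,"dz":50,"spin":0,"grip":0},{"dx":24,"dy":50,"dz":0,"spin":-0.1,"grip":0},{"dx":24,"dy":50,"dz":0,"spin":-0.1,"grip":0},{"dx":24,"dy":50,"dz":0,"spin":-0.1,"grip":0},{"dx":24,"dy":50,"dz":0,"spin":-0.086,"grip":0},{"dx":24,"dy":50,"dz":0,"spin":0,"grip":0},{"dx":24,"dy":50,"dz":0,"spin":0,"grip":0},{"dx":24,"dy":50,"dz":0,"spin":0,"grip":0},{"dx":24,"dy":50,"dz":-20,"spin":0,"grip":0},{"dx":0,"dy":0,"dz":0,"spin":0,"grip":0}], "grip_force": 40}}

```text
time: 15.58
tcp_pos: [0.6118, 0.2286, 0.1143]
orientation: [2.163, 1.568, 2.387]
contact_force: [-0.8, -0.5, -0.2]
grip_width: 0.0094
```

```bash
python3 - <<'E'
from h import *
from st import st
st(); grab('side','side7')
E
```

```text
t 15.575 tcp [611.8 228.6 114.3] toolx [-0.002  0.002 -1.   ] jaw yaw 102.8 F [-0.8 -0.5 -0.2] w 9.4 q [-0.37  0.65 -0.1   1.63  0.08  0.86  1.3 ]
```

View pics/side7.png

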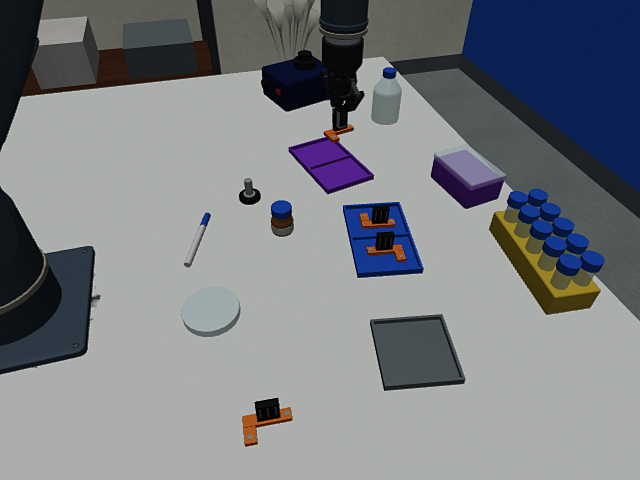

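Emit:
{"api": "apply_moves", "payload": {"deltas": [{"dx":1,"dy":-3,"dz":-40,"spin":0,"grip":0},{"dx":0,"dy":0,"dz":-35,"spin":0,"grip":0},{"dx":0,"dy":0,"dz":-10,"spin":0,"grip":0},{"dx":0,"dy":0,"dz":-5,"spin":0,"grip":0},{"dx":0,"dy":0,"dz":-1.5,"spin":0,"grip":0},{"dx":0,"dy":0,"dz":0,"spin":0,"grip":0}], "grip_force": 40}}

```text
time: 16.38
tcp_pos: [0.6142, 0.2203, 0.0258]
orientation: [0.119, 1.569, 0.337]
contact_force: [0.6, -0.2, -0.7]
grip_width: 0.009
```

Emit:
{"api": "apply_moves", "payload": {"deltas": [{"dx":0,"dy":2,"dz":-2.5,"spin":0,"grip":0},{"dx":0,"dy":0,"dz":-1.5,"spin":0,"grip":0},{"dx":0,"dy":0,"dz":-0.8,"spin":0,"grip":0},{"dx":0,"dy":0,"dz":0,"spin":0,"grip":0}], "grip_force": 40}}

```text
time: 16.88
tcp_pos: [0.6137, 0.2226, 0.021]
orientation: [0.439, 1.57, 0.658]
contact_force: [-3.2, -0.5, 9.9]
grip_width: 0.0094
```

Emit:
{"api": "apply_moves", "payload": {"deltas": [{"dx":0,"dy":0,"dz":0,"spin":0,"grip":0.35},{"dx":0,"dy":0,"dz":0,"spin":0,"grip":0.35},{"dx":0,"dy":0,"dz":0,"spin":0,"grip":0.35},{"dx":0,"dy":0,"dz":20,"spin":0,"grip":0.35},{"dx":0,"dy":0,"dz":50,"spin":0,"grip":0.35},{"dx":0,"dy":-20,"dz":50,"spin":0,"grip":0.35},{"dx":-12,"dy":-52,"dz":0,"spin":-0.1,"grip":0.35},{"dx":-12,"dy":-52,"dz":0,"spin":-0.1,"grip":1},{"dx":-20,"dy":-52,"dz":0,"spin":-0.1,"grip":1},{"dx":-20,"dy":-52,"dz":0,"spin":0,"grip":1},{"dx":-30,"dy":-52,"dz":0,"spin":0,"grip":1},{"dx":-30,"dy":-52,"dz":0,"spin":0,"grip":1}], "grip_force": 40}}

```text
time: 18.38
tcp_pos: [0.489, -0.1115, 0.1414]
orientation: [-0.11, 1.569, -0.192]
contact_force: [0.4, 0.1, -0.3]
grip_width: 0.0855
```

Emit:
{"api": "apply_moves", "payload": {"deltas": [{"dx":-35,"dy":-45,"dz":0,"spin":0,"grip":1},{"dx":-35,"dy":-45,"dz":0,"spin":0,"grip":1},{"dx":-35,"dy":-45,"dz":0,"spin":0,"grip":1},{"dx":-34,"dy":-41,"dz":-30,"spin":0,"grip":1},{"dx":0,"dy":0,"dz":-20,"spin":0,"grip":1},{"dx":0,"dy":0,"dz":0,"spin":0,"grip":1},{"dx":0,"dy":0,"dz":0,"spin":0,"grip":1}], "grip_force": 40}}

```text
time: 19.25
tcp_pos: [0.3517, -0.2857, 0.0911]
orientation: [-0.328, 1.569, -0.409]
contact_force: [-0.3, -0.3, 0.1]
grip_width: 0.0853
```

```bash
python3 - <<'E'
from h import *
from st import st
st(); grab('wrist','wrist8'); wlatch('wrist8'); grab('side','side8')
E
```

```text
t 19.25 tcp [ 351.7 -285.7   91.1] toolx [ 0.001 -0.001 -1.   ] jaw yaw 85.4 F [-0.3 -0.3  0.1] w 85.3 q [ 0.6   0.46 -0.02  2.17  0.02  0.51  2.05]
plate px [303. 214.] 1848 rect [ 346.5 -297.2] [36.5 62.7] 85.1
plate px [608. 424.] 195 rect [613.1  47.5] [40.8 27. ] 78.6
dark px [314. 256.] 1069 rect@44 [ 345.2 -286.1] [ 8.9 37.4] 84.8
```

View pics/wrist8.png

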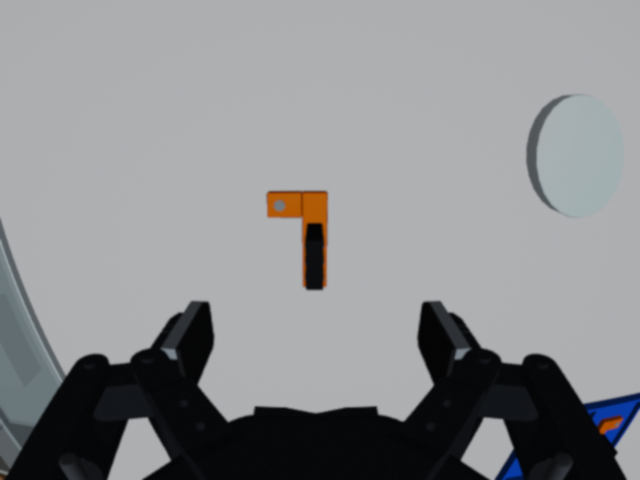

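View pics/side8.png

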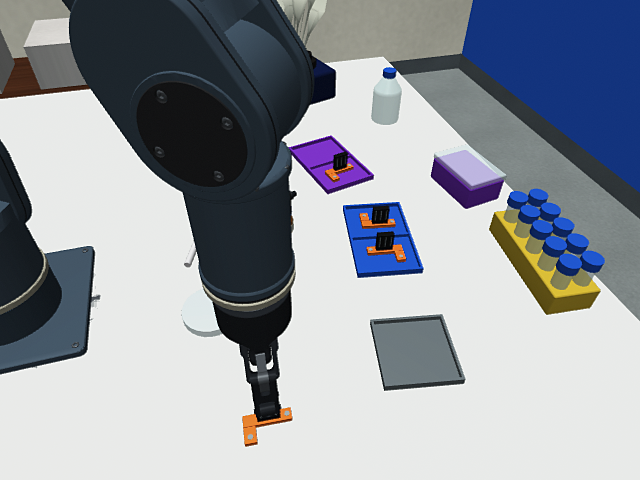

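Emit:
{"api": "apply_moves", "payload": {"deltas": [{"dx":-1.5,"dy":-0.7,"dz":-20,"spin":0,"grip":1},{"dx":0,"dy":0,"dz":-32,"spin":0,"grip":1},{"dx":0,"dy":0,"dz":-16,"spin":0,"grip":0.8},{"dx":0,"dy":0,"dz":-6,"spin":0,"grip":0.5},{"dx":0,"dy":0,"dz":0,"spin":0,"grip":0},{"dx":0,"dy":0,"dz":0,"spin":0,"grip":0},{"dx":0,"dy":0,"dz":0,"spin":0,"grip":0},{"dx":0,"dy":0,"dz":0,"spin":0,"grip":0},{"dx":0,"dy":0,"dz":0,"spin":0,"grip":0}], "grip_force": 40}}

```text
time: 20.48
tcp_pos: [0.3496, -0.2868, 0.0168]
orientation: [-0.479, 1.569, -0.561]
contact_force: [1.1, 1.0, 7.1]
grip_width: 0.0095
```

```bash
python3 st.py
```

```text
t 20.475 tcp [ 349.6 -286.8   16.8] toolx [ 0.001 -0.001 -1.   ] jaw yaw 85.3 F [1.1 1.  7.1] w 9.5 q [ 0.6   0.6  -0.02  2.24  0.03  0.3   2.04]
```

Emit:
{"api": "apply_moves", "payload": {"deltas": [{"dx":0,"dy":0,"dz":20,"spin":0,"grip":0},{"dx":0,"dy":0,"dz":50,"spin":0,"grip":0},{"dx":0,"dy":0,"dz":50,"spin":0,"grip":0},{"dx":40,"dy":40,"dz":0,"spin":0.1,"grip":0},{"dx":40,"dy":40,"dz":0,"spin":0.1,"grip":0},{"dx":40,"dy":40,"dz":0,"spin":0.1,"grip":0},{"dx":40,"dy":40,"dz":0,"spin":0,"grip":0},{"dx":10,"dy":55,"dz":0,"spin":0,"grip":0},{"dx":10,"dy":55,"dz":0,"spin":0,"grip":0},{"dx":10,"dy":55,"dz":0,"spin":0,"grip":0},{"dx":10,"dy":55,"dz":0,"spin":0,"grip":0},{"dx":10,"dy":55,"dz":0,"spin":0,"grip":0}], "grip_force": 40}}

```text
time: 21.98
tcp_pos: [0.5593, 0.1501, 0.1365]
orientation: [-0.366, 1.57, -0.148]
contact_force: [0.9, 0.8, -1.2]
grip_width: 0.0094
```

Emit:
{"api": "apply_moves", "payload": {"deltas": [{"dx":12,"dy":55,"dz":0,"spin":0,"grip":0},{"dx":12,"dy":55,"dz":0,"spin":0,"grip":0},{"dx":10,"dy":53,"dz":-20,"spin":0,"grip":0},{"dx":0,"dy":0,"dz":0,"spin":0,"grip":0},{"dx":0,"dy":0,"dz":0,"spin":0,"grip":0}], "grip_force": 40}}

```text
time: 22.6
tcp_pos: [0.593, 0.3108, 0.1159]
orientation: [-2.072, 1.57, -1.854]
contact_force: [0.6, -0.4, -0.3]
grip_width: 0.0097
```

```bash
python3 - <<'E'
from h import *
from st import st
st(); grab('side','side9')
E
```

```text
t 22.6 tcp [593.  310.8 115.9] toolx [-0.    -0.001 -1.   ] jaw yaw 102.5 F [ 0.6 -0.4 -0.3] w 9.7 q [-0.5   0.67 -0.1   1.58  0.08  0.89  1.17]
```

View pics/side9.png

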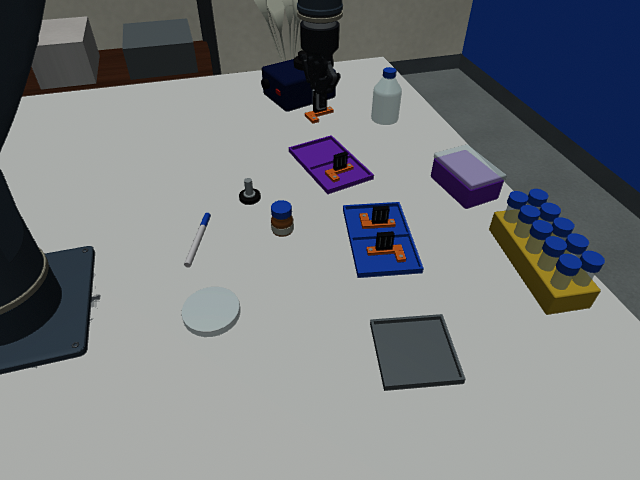

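Grip holds. Lowering from 116 to about 21.

Emit:
{"api": "apply_moves", "payload": {"deltas": [{"dx":0,"dy":-1,"dz":-40,"spin":0,"grip":0},{"dx":0,"dy":0,"dz":-35,"spin":0,"grip":0},{"dx":0,"dy":0,"dz":-10,"spin":0,"grip":0},{"dx":0,"dy":0,"dz":-5,"spin":0,"grip":0},{"dx":0,"dy":0,"dz":-2,"spin":0,"grip":0},{"dx":0,"dy":0,"dz":0,"spin":0,"grip":0},{"dx":0,"dy":0,"dz":0,"spin":0,"grip":0}], "grip_force": 40}}

```text
time: 23.52
tcp_pos: [0.5935, 0.3107, 0.0248]
orientation: [0.3, 1.57, 0.519]
contact_force: [1.0, -0.2, -0.4]
grip_width: 0.0092
```

Emit:
{"api": "apply_moves", "payload": {"deltas": [{"dx":0,"dy":0,"dz":-2.5,"spin":0,"grip":0},{"dx":0,"dy":0,"dz":-1.5,"spin":0,"grip":0},{"dx":0,"dy":0,"dz":-0.5,"spin":0,"grip":0},{"dx":0,"dy":0,"dz":0,"spin":0,"grip":0}], "grip_force": 40}}

```text
time: 24.02
tcp_pos: [0.5932, 0.3106, 0.0209]
orientation: [0.157, 1.57, 0.376]
contact_force: [-4.7, -2.4, 13.9]
grip_width: 0.0094
```

Emit:
{"api": "apply_moves", "payload": {"deltas": [{"dx":0,"dy":0,"dz":0,"spin":0,"grip":0.35},{"dx":0,"dy":0,"dz":0,"spin":0,"grip":0.35},{"dx":0,"dy":0,"dz":0,"spin":0,"grip":0.35},{"dx":0,"dy":0,"dz":20,"spin":0,"grip":0.35},{"dx":0,"dy":0,"dz":50,"spin":0,"grip":0.35},{"dx":-30,"dy":-22,"dz":50,"spin":0,"grip":0.6},{"dx":-38,"dy":-26,"dz":0,"spin":0,"grip":1},{"dx":-38,"dy":-26,"dz":0,"spin":0,"grip":1},{"dx":-38,"dy":-26,"dz":0,"spin":0,"grip":1},{"dx":-38,"dy":-26,"dz":-20,"spin":0,"grip":1},{"dx":0,"dy":0,"dz":0,"spin":0,"grip":1},{"dx":0,"dy":0,"dz":0,"spin":0,"grip":1}], "grip_force": 40}}

```text
time: 25.52
tcp_pos: [0.4122, 0.1851, 0.1206]
orientation: [0.283, 1.568, 0.501]
contact_force: [0.5, 0.8, -0.5]
grip_width: 0.085
```

```bash
python3 - <<'E'
from h import *
from st import st
st(); grab('wrist','wrist10'); grab('side','side10')
E
```

```text
t 25.525 tcp [412.2 185.1 120.6] toolx [ 0.002  0.001 -1.   ] jaw yaw 102.5 F [ 0.5  0.8 -0.5] w 85.0 q [-0.44  0.4  -0.11  2.14  0.08  0.59  1.18]
```

View pics/wrist10.png

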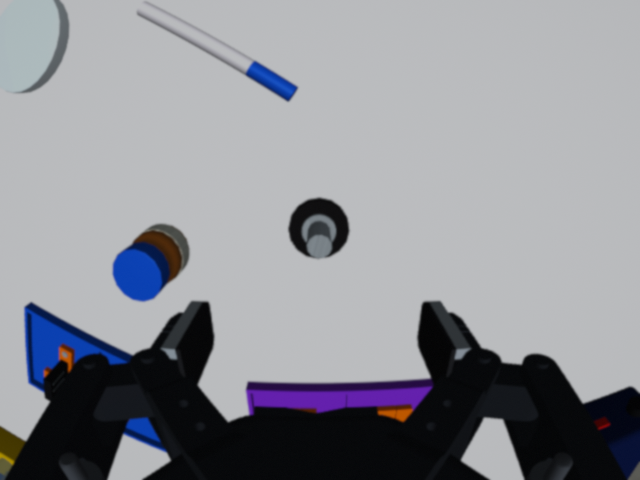

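View pics/side10.png

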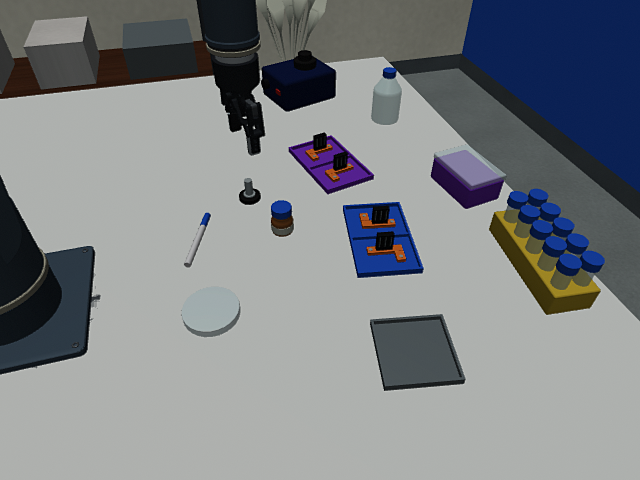

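```bash
python3 -c "
from h import *
print(wcast('wrist10',[(319,228)],.008),wcast('wrist10',[(319,246)],.046))"
```

```text
[[408.10016557 186.99761829]] [[408.62727386 186.65979171]]
```

Emit:
{"api": "apply_moves", "payload": {"deltas": [{"dx":-3,"dy":1.5,"dz":-40,"spin":0,"grip":1},{"dx":0,"dy":0,"dz":-36,"spin":0,"grip":1},{"dx":0,"dy":0,"dz":-18,"spin":0,"grip":0.8},{"dx":0,"dy":0,"dz":-8,"spin":0,"grip":0.6},{"dx":0,"dy":0,"dz":0,"spin":0,"grip":0},{"dx":0,"dy":0,"dz":0,"spin":0,"grip":0},{"dx":0,"dy":0,"dz":0,"spin":0,"grip":0},{"dx":0,"dy":0,"dz":0,"spin":0,"grip":0},{"dx":0,"dy":0,"dz":0,"spin":0,"grip":0}], "grip_force": 50}}

```text
time: 26.75
tcp_pos: [0.4088, 0.1863, 0.0182]
orientation: [0.276, 1.569, 0.494]
contact_force: [-0.7, 0.5, 7.8]
grip_width: 0.0144
```

```bash
python3 st.py
```

```text
t 26.75 tcp [408.8 186.3  18.2] toolx [ 0.002  0.001 -1.   ] jaw yaw 102.5 F [-0.7  0.5  7.8] w 14.4 q [-0.48  0.59 -0.07  2.24  0.13  0.31  1.12]
```

Emit:
{"api": "apply_moves", "payload": {"deltas": [{"dx":0,"dy":0,"dz":20,"spin":0,"grip":0},{"dx":0,"dy":0,"dz":50,"spin":0,"grip":0},{"dx":10,"dy":0,"dz":50,"spin":0,"grip":0},{"dx":35,"dy":-35,"dz":0,"spin":0,"grip":0},{"dx":32,"dy":-45,"dz":0,"spin":0,"grip":0},{"dx":16,"dy":-50,"dz":0,"spin":0,"grip":0},{"dx":16,"dy":-50,"dz":0,"spin":0,"grip":0},{"dx":16,"dy":-50,"dz":0,"spin":0,"grip":0},{"dx":16,"dy":-50,"dz":0,"spin":0,"grip":0},{"dx":16,"dy":-50,"dz":0,"spin":0,"grip":0},{"dx":10,"dy":-50,"dz":0,"spin":0,"grip":0},{"dx":6,"dy":-51,"dz":0,"spin":0,"grip":0}], "grip_force": 50}}

```text
time: 28.25
tcp_pos: [0.5813, -0.2465, 0.1375]
orientation: [1.072, 1.571, 1.29]
contact_force: [0.4, -0.3, -1.1]
grip_width: 0.015
```

Emit:
{"api": "apply_moves", "payload": {"deltas": [{"dx":0,"dy":0,"dz":-30,"spin":0,"grip":0},{"dx":0,"dy":0,"dz":-30,"spin":0,"grip":0},{"dx":0,"dy":0,"dz":0,"spin":0,"grip":0},{"dx":0,"dy":0,"dz":0,"spin":0,"grip":0}], "grip_force": 50}}

```text
time: 28.75
tcp_pos: [0.5816, -0.2451, 0.0785]
orientation: [-0.61, 1.57, -0.392]
contact_force: [-0.6, 0.3, 0.3]
grip_width: 0.0142
```

```bash
python3 - <<'E'
from h import *
from st import st
st(); grab('side','side11')
E
```

```text
t 28.75 tcp [ 581.6 -245.1   78.5] toolx [ 0.001 -0.    -1.   ] jaw yaw 102.5 F [-0.6  0.3  0.3] w 14.2 q [ 0.39  0.67 -0.1   1.73  0.09  0.75  2.03]
```

View pics/side11.png

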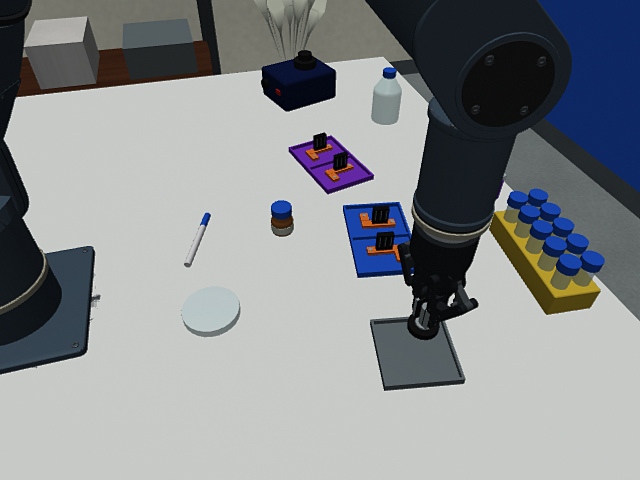

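Target z is 22.2.

Emit:
{"api": "apply_moves", "payload": {"deltas": [{"dx":0,"dy":0,"dz":-30,"spin":0,"grip":0},{"dx":0,"dy":0,"dz":-16,"spin":0,"grip":0},{"dx":0,"dy":0,"dz":-5,"spin":0,"grip":0},{"dx":0,"dy":0,"dz":-2,"spin":0,"grip":0},{"dx":0,"dy":0,"dz":0,"spin":0,"grip":0},{"dx":0,"dy":0,"dz":0,"spin":0,"grip":0}], "grip_force": 50}}

```text
time: 29.55
tcp_pos: [0.5815, -0.2452, 0.0251]
orientation: [-0.629, 1.57, -0.411]
contact_force: [-0.3, -0.9, -0.3]
grip_width: 0.0143
```

Emit:
{"api": "apply_moves", "payload": {"deltas": [{"dx":0,"dy":0,"dz":-1.5,"spin":0,"grip":0},{"dx":0,"dy":0,"dz":-1,"spin":0,"grip":0},{"dx":0,"dy":0,"dz":-0.5,"spin":0,"grip":0},{"dx":0,"dy":0,"dz":0,"spin":0,"grip":0}], "grip_force": 50}}

```text
time: 30.05
tcp_pos: [0.5812, -0.2451, 0.0223]
orientation: [-0.782, 1.57, -0.564]
contact_force: [-2.7, 0.4, 7.2]
grip_width: 0.0142
```

Emit:
{"api": "apply_moves", "payload": {"deltas": [{"dx":0,"dy":0,"dz":0,"spin":0,"grip":0.5},{"dx":0,"dy":0,"dz":0,"spin":0,"grip":0.5},{"dx":0,"dy":0,"dz":0,"spin":0,"grip":0.5},{"dx":0,"dy":0,"dz":20,"spin":0,"grip":0.5},{"dx":0,"dy":0,"dz":50,"spin":0,"grip":0.5},{"dx":0,"dy":0,"dz":50,"spin":0,"grip":0.5},{"dx":0,"dy":40,"dz":40,"spin":0,"grip":0.5},{"dx":-10,"dy":55,"dz":0,"spin":0,"grip":0.5},{"dx":-20,"dy":55,"dz":0,"spin":0,"grip":0.5},{"dx":-20,"dy":55,"dz":0,"spin":0,"grip":0.5},{"dx":-20,"dy":55,"dz":0,"spin":0,"grip":0.5},{"dx":-20,"dy":55,"dz":0,"spin":0,"grip":0.5}], "grip_force": 50}}

```text
time: 31.55
tcp_pos: [0.4904, 0.0716, 0.1816]
orientation: [0.045, 1.57, 0.263]
contact_force: [1.3, 1.3, -0.1]
grip_width: 0.0431
```

Emit:
{"api": "apply_moves", "payload": {"deltas": [{"dx":-20,"dy":50,"dz":0,"spin":0,"grip":0.5},{"dx":-20,"dy":50,"dz":0,"spin":0,"grip":0.5},{"dx":-20,"dy":50,"dz":0,"spin":0,"grip":0.5},{"dx":0,"dy":0,"dz":0,"spin":0,"grip":0.5},{"dx":0,"dy":0,"dz":0,"spin":0,"grip":0.5}], "grip_force": 50}}

```text
time: 32.17
tcp_pos: [0.4312, 0.2196, 0.1814]
orientation: [-1.837, 1.57, -1.619]
contact_force: [0.7, -0.6, 0.2]
grip_width: 0.043
```

```bash
cat > chk.py <<'E'
from h import *
from st import st
st()
for n in('side','scene'): grab(n,n+'12')
tr=dict(blue=(621.5,-1.5,-10.4),purple=(604,257,12.5),grey=(581.5,-245,-10.6))
def loc(t,q):
    x,y,a=tr[t]; a=np.radians(a); d=np.array(q)-[x,y]; return np.array([np.cos(a)*d[0]+np.sin(a)*d[1],-np.sin(a)*d[0]+np.cos(a)*d[1]]).round(1)
for tag in('side12','scene12'):
    p,h,d,P=cloud(tag); H,S,V=h[...,0],h[...,1],h[...,2]
    for t,c in [('blue',(632,32)),('blue',(612,-36)),('purple',(614,222)),('purple',(593,311)),('grey',(581,-245))]:
        near=(np.hypot(P[...,0]*1e3-c[0],P[...,1]*1e3-c[1])<33)&(d>0)
        fin=near&(P[...,2]>.022)&(P[...,2]<.07); Q=P[fin]*1e3
        r=cv2.minAreaRect(Q[:,:2].astype(np.float32))
        o=near&(H>4)&(H<18)&(S>180)&(P[...,2]<.02); z=P[...,2][o]*1e3
        # plane fit of orange top
        til=None
        if t!='grey':
            A=P[o]*1e3; k=np.abs(A[:,2]-np.median(A[:,2]))<4; A=A[k]; s=np.linalg.svd(A-A.mean(0))[2][2]; til=np.arccos(abs(s[2]))
        print(tag,t,'fin',np.round(r[0],1),np.round(r[1]),'local',loc(t,r[0]),'ztop',np.percentile(Q[:,2],97).round(1),'plate z',np.median(z).round(1) if len(z) else '', 'tilt',til, len(z))
    jm=(H>105)&(H<125)&(S>150)&(np.hypot(P[...,0]-.452,P[...,1]-.068)<.05)&(d>0)
    print('jar cap',np.median(P[jm],0).round(3),jm.sum())
E
python3 chk.py
```

```text
t 32.175 tcp [431.2 219.6 181.4] toolx [-0.    -0.001 -1.   ] jaw yaw 102.5 F [ 0.7 -0.6  0.2] w 43.0 q [-0.43  0.36 -0.18  1.99  0.09  0.8   1.12]
side12 blue fin [631.5  31.5] [14. 30.] local [ 3.9 34.3] ztop 47.4 plate z 10.0 tilt 0.08670557550704061 208
side12 blue fin [612.5 -37.7] [13. 31.] local [ -2.3 -37.3] ztop 47.6 plate z 10.4 tilt 0.04887697504937783 230
side12 purple fin [615.1 221.2] [31. 13.] local [  3.1 -37.4] ztop 47.9 plate z 10.4 tilt 0.018803561437275875 139
side12 purple fin [594.8 310.7] [31. 15.] local [ 2.7 54.5] ztop 47.5 plate z 10.0 tilt 0.004724412842106524 119
side12 grey fin [ 581.2 -245.4] [15. 15.] local [-0.2 -0.5] ztop 49.8 plate z 13.2 tilt None 2
jar cap [0.451 0.065 0.056] 319
scene12 blue fin [632.7  31. ] [12. 33.] local [ 5.1 34. ] ztop 49.6 plate z 12.0 tilt 0.027230688187897777 36
scene12 blue fin [613.8 -37.7] [12. 33.] local [ -1.1 -37. ] ztop 49.7 plate z 12.3 tilt 0.07537935415781721 69
scene12 purple fin [616.1 221.8] [31. 16.] local [  4.2 -36.9] ztop 49.4 plate z 11.8 tilt 0.016477913941408854 47
scene12 purple fin [595.4 310.5] [32. 17.] local [ 3.2 54.1] ztop 50.0 plate z 12.2 tilt 0.053728271285426635 43
scene12 grey fin [ 583.6 -244.5] [16. 17.] local [2.  0.9] ztop 51.3 plate z  tilt None 0
jar cap [0.456 0.071 0.058] 139
```

View pics/side12.png

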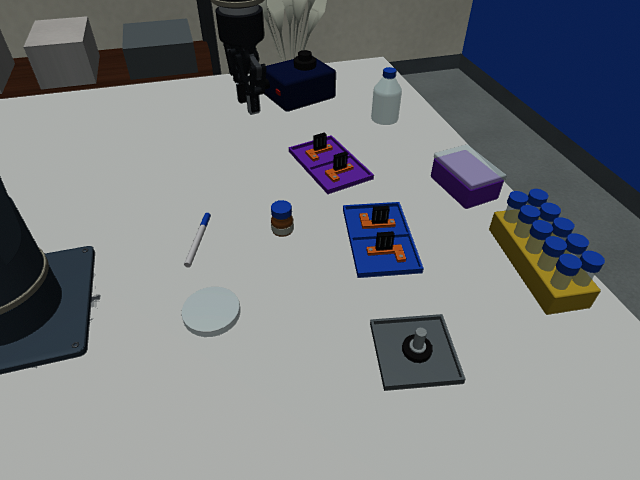

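View pics/scene12.png

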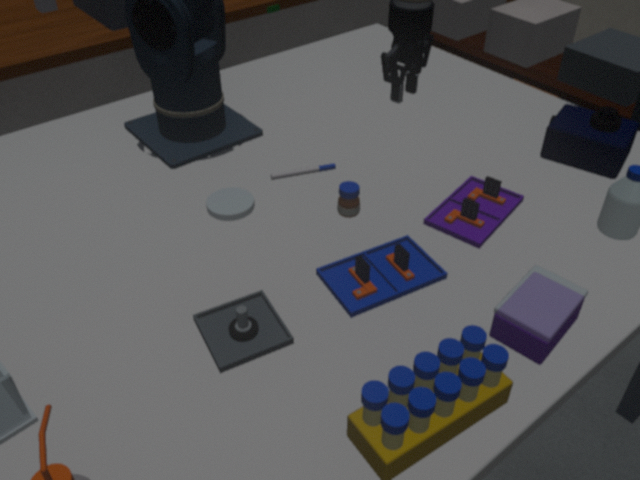

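```bash
python3 -c "
from h import *
print(arm.close_job())"
```

```text
the job is handed in; nothing more can be done
None
```

All five fittings are placed and the job is handed in, at about 32 s on the robot's clock against the 128 s limit. No verdict is reported, so success is judged from my last checks.

I found the fittings and trays with the scene and side cameras. I refined each grasp with the wrist camera and told left from right by which way the foot points.

**Positions:** the scene and side views agree to within about 3 mm.

| Fitting | Tray | Local x, y in the tray frame (mm) |
|---|---|---|
| Left-hand latch | Blue | (+4, +34) |
| Left-hand latch | Blue | (-2, -37) |
| Right-hand latch | Purple | (+3, -37) |
| Right-hand latch | Purple | (+3, +54) |
| Levelling foot | Grey | within about 2 mm of the middle |

**Heights:** the fin tops and plate tops came out at about 48 mm and 11 mm. That is what latches lying flat on the 4 mm floor should give, to within about 2 mm. The foot's top read 50–51 mm, also as expected.

**Jar:** its cap is where it was at the start, within about 1 mm in each view.

**Checks that disagreed:** the tilt fitted from the few orange plate pixels was noisy, at 0.005–0.087 rad. In three of the eight latch readings it was over or near the 0.06 limit, and the two views disagreed on the same latch. I put this down to plate side faces being included in the fit, because the heights and pictures show everything lying flat.

The first move call was refused as invalid input and moved nothing. I then gave every key in each row.

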